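# Set up the thermometer check well

## Task

Get the check well ready for a thermometer check: pick up the metal shield sleeve and slide it down over the well's upright tube, with its fork straddling the locating pin, lowering it in the gripper until it sits flat on the base, then let go of it. Then take the probe thermometer out of its holder block and push its stem all the way down into the opening at the top of the tube, so that its head is at the rim, lowering it and not dropping it, and let go. Leave the two open sample jars behind the well where they stand.

Things in the scene. Friction and masses are not known exactly. Their poses are not given: they have to be found in the camera images.
- well: Check well, fixed: dark base plate 18 mm thick (x -75 to 55, y -45 to 45 mm) with an upright steel tube, diameter 30, rim 136 mm above the table, outer edge bevelled to 25 over the top 6 mm. Bore 15 wide, 118 deep, mouth flared to 21 over the top 6 mm. Origin on the tube's axis at table level; z up; -x towards the locating pin.
- well_pin (a point): Foot of the upright steel locating pin on the base plate, 52 mm from the tube's axis towards the well's -x, at the level of the plate's top (18 mm above the table). The pin is 8 mm in diameter and 27 mm high, its top 7 mm tapered to a blunt point.
- well_mouth (a point): Centre of the tube's top opening, at the rim, 136 mm above the table.
- sleeve: Loose aluminium sleeve standing upright: diameter 50, bore 34 (foot flared to 42 over 5 mm), 105 high, 0.15 to 0.31 kg. A two-pronged fork, 12 high, 31 wide, sticks out at the foot along its -x to 67 mm from the axis; slot 15 wide, open outwards, from 37 mm out. Origin on the axis at the foot, z up. Seated: origin 18 mm above the table; the tube stands 13 mm out of its top.
- sleeve_fork (a point): Point in the fork's slot, 52 mm from the sleeve's axis along its -x, at the level of the foot; with the sleeve seated the pin stands here.
- holder: Grey plastic holder block fixed to the table, 70 x 90 x 85 mm high, with two vertical through holes of 10.5 mm at y = +20 and -20 mm; the thermometer stands in the one at +20 mm, its tip on the table. Origin at the centre of the underside.
- probe: Loose thermometer, 175 long, 50 g, standing tip down in the holder, 1 mm play, may lean: round blue stem, diameter 8.4, 114 long; flat pale head 28 wide (x), 14 thick (z), 60 tall. y runs up from tip to head; stem axis at z = 6.5 mm; origin 87.5 above the tip on one flat side. Fully in the well, the tip is on the bore floor, 18 mm above the table, the head at the rim.
- probe_tip (a point): Lower end of the thermometer's stem, on its axis.
- probe_grip (a point): Middle of the thermometer's head, on the stem's axis, 151.5 mm above the tip; grip across the 14 mm thickness (the thermometer's z axis).
- jar_a: Open, empty steel sample jar behind the well, 89 mm in diameter, 69 mm high, loose; to be left alone. Origin at the centre of its underside.
- jar_b: Another open steel sample jar of the same size behind and to the left of the well, loose; to be left alone. Origin at the centre of its underside.
Not all that is in view belongs to the job. Leave any red look-alike of the sleeve alone.

How it is judged:
By the outcome, as a careful person would: the job done as asked, in the order asked, and still so for the second after the job is handed in, with the robot touching nothing.
It also fails if it takes over 72 s, if anything falls off the work surface, if the arm or the gripper's body presses on something with over 40 N, if the wrist force passes 120 N, or if a joint passes its speed limit or range.

## Robot

A 7-joint arm with a two-finger parallel gripper is mounted at the origin on a cart in front of the work surface, level with it; the furniture and walls round the work are solid. World frame = base frame: x ahead of the robot, y to its left, z up, the work surface at z = 0. Lengths are in mm, angles in rad, forces in N, time in s.
With the tool pointing down it reaches from about 400 to 875 mm from the base axis. Payload 19.3 kg.
Tool frame: the origin (TCP) lies at the very end of the fingers, on their centre line; the grasp point (between the pads) lies 19 mm behind it (grip_point_offset is the z of the grasp point in the tool frame, in mm); z points along the fingers, y is the line along which they close (so a half turn about z gives the same grasp; the last joint's range is limited). The gripper opens to 85 mm and grips with 20 to 120 N. Pads are 22 mm wide; open, the fingers measure 114 mm over their backs; the gripper's body (76 mm by 85 mm) begins 54 mm behind the grasp point. The pads swing forward as they close: fully open they stand 13 mm farther back than shut.
Start: joints at [1.126, 0.521, -0.036, 1.599, 0.021, 1.021, -0.113], TCP at [228.776, -581.615, 231.291] pointing down, gripper open.
Joint ranges: [-2.91, 2.91], [-0.3, 2.13], [-1.5, 1.42], [0.17, 2.43], [-1.26, 4.41], [0.16, 1.93], [-2.52, 2.52]. Speed limits (rad/s): [1.89, 1.89, 2.39, 2.39, 3.01, 3.01, 3.01].

## Interface

Orientations are given as a 3x3 rotation matrix whose columns are the frame's x, y, z axes.
In Python, from workcell import movep, movel, goto_joints, open_gripper, clamp, wait, inverse_kinematics, read_state, camera, PlanningError, finish_job, grip_point_offset gives the robot as it stands. Calls block until the motion is done:
- movep(position, orientation): joint-space move of the TCP to a pose.
- movel(position, frame=None, max_speed=150, guard=None): straight line of the TCP; frame=None keeps the orientation; max_speed is the mean speed in mm/s. With guard (N) it stops when the force on the tool has changed by that much, and returns True; else False.
- goto_joints(angles): joint-space move.
- open_gripper() and clamp(): open the fingers fully, or close them until they stop; the grip force is fixed at half the most.
- wait(seconds).
- inverse_kinematics(position, orientation): joint angles nearest the present ones, or None.
- read_state(): the state.
- camera(name): name is "scene" or "top" or "wrist"; returns a dict with "image" (480x640x3 uint8, blue, green, red), "range_z" (480x640 float32, mm along the optical axis (not along the pixel's ray), 0 where there is no reading), "fx", "fy", "cx", "cy" (pixels), "cam_to_world" (4x4, takes a point from camera to world coordinates). Camera axes: x right, y up, looking along -z (the intrinsics and any distortion apply to the point x, -y, -z); pixel columns grow to the right and rows downward; lengths in mm; the calibration is good to about 2 mm. A picture is of the moment at which its call begins.
A pose or a line that the arm cannot do raises PlanningError and nothing moves.
- finish_job(): hands the job in; it is judged then, once.
The state is a dict: "time": time; "qpos": joint angles; "qvel": joint speeds; "joint_efforts": joint torques, N m; "eef_pos": TCP position; "tool_rot": TCP orientation; "ft_force": force on the tool from outside, world axes, zero at the start; "torque": the same for the moment, N m; "finger_gap": finger opening in mm; "gripper_force": force on a finger pad.
Only numpy, scipy, OpenCV 4.12 (cv2) and the standard library are available. Lean on these libraries where they do the work, as an engineer would, in place of code of your own. Each camera call takes 0.05 s, during which the arm holds its last target. There are 200 camera calls.

## Working session

There is one attempt and no reset: what is moved stays moved. The work goes in short steps, each a Python script; the robot and the scene stay as the last script left them, time stands still between calls to the robot, and variables do not carry over. Pictures are saved under pics/ and viewed, at most 11 in all, crops included, and the job is handed in when it is done.

```bash
ls; mkdir -p pics; python3 - <<'E'
from workcell import *
import cv2,numpy as np,pickle
d={n:camera(n) for n in("scene","top","wrist")}
pickle.dump(d,open("d0.pkl","wb"))
for n in("scene","top"): cv2.imwrite(f"pics/{n}0.png",d[n]["image"])
for n in d:
    c=d[n]; print(n,c["fx"],c["fy"],c["cx"],c["cy"],c["cam_to_world"].round(3).tolist(),[k for k in c if k not in("image","range_z")],(c["range_z"]>0).mean())
s=read_state();print(s["time"],s["tool_rot"],s["finger_gap"],grip_point_offset)
E
```

```text
pics
scene 513.1911920730505 513.1911920730505 320.49760166257283 235.48735194020372 [[-0.726, 0.326, -0.605, -89.777], [-0.687, -0.327, 0.649, 734.937], [0.013, 0.887, 0.461, 640.986], [0.0, 0.0, 0.0, 1.0]] ['fx', 'fy', 'cx', 'cy', 'cam_to_world'] 0.996142578125
top 610.5093549586071 610.5093549586071 322.420927221067 239.85063556694016 [[0.011, 0.987, -0.158, 352.007], [-1.0, 0.01, -0.013, 27.799], [-0.011, 0.158, 0.987, 1553.568], [0.0, 0.0, 0.0, 1.0]] ['fx', 'fy', 'cx', 'cy', 'cam_to_world'] 0.99603515625
wrist 391.1977438130318 391.1977438130318 310.654029618519 237.7214313386349 [[0.366, 0.888, 0.278, 299.55], [-0.931, 0.35, 0.108, -554.017], [-0.001, -0.298, 0.955, 373.011], [0.0, 0.0, 0.0, 1.0]] ['fx', 'fy', 'cx', 'cy', 'cam_to_world'] 0.99587890625
0.15 [[ 9.30599252e-01  3.66039491e-01 -3.49915473e-04]
 [ 3.66039654e-01 -9.30598960e-01  7.39857738e-04]
 [-5.48138256e-05 -8.16593997e-04 -9.99999665e-01]] 85.26817542118874 -18.700000000000003
```

View pics/scene0.png

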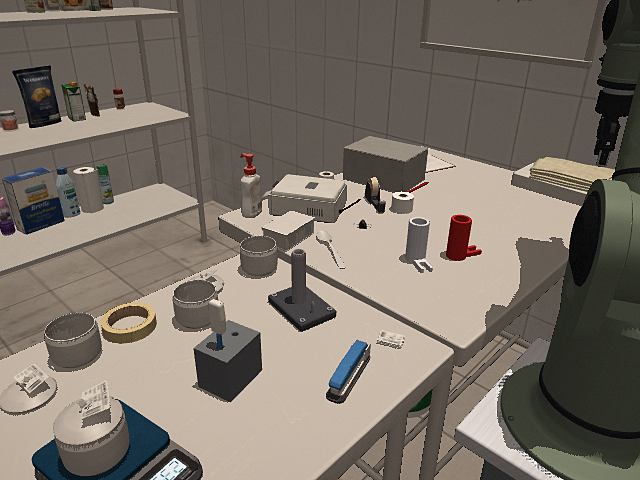

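View pics/top0.png

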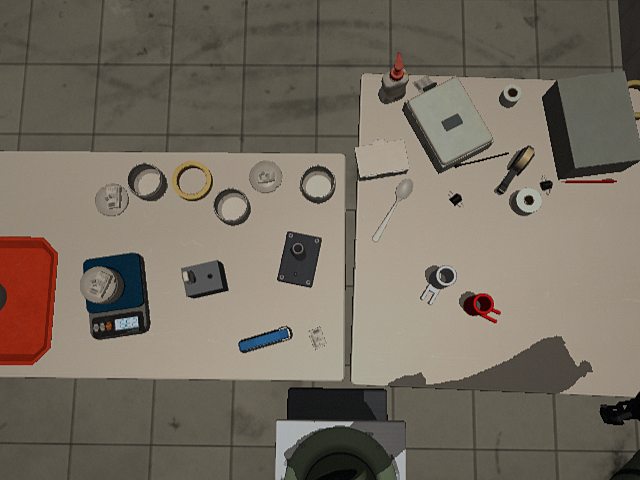

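The scene view shows the grey sleeve at (417,240) with its fork at (423,265), and a red look-alike at (459,238). The well is at (300,285), the holder with the probe at (225,345), and the jars at (195,303) and (258,256). In the top view the sleeve is at (440,280), the red one at (483,305), the well at (299,255) and the holder at (205,279). The grey, uncoloured sleeve fits the description and the red one is the decoy.

```bash
cat > h.py <<'E'
import numpy as np,cv2
def cloud(c):
    v,u=np.mgrid[0:480,0:640]; z=c["range_z"].astype(float)
    p=np.stack([(u-c["cx"])/c["fx"]*z,-(v-c["cy"])/c["fy"]*z,-z],-1)
    T=c["cam_to_world"]; w=p@T[:3,:3].T+T[:3,3]; w[z==0]=np.nan; return w
def ray(c,u,v,zp):
    T=c["cam_to_world"]; d=T[:3,:3]@np.array([(u-c["cx"])/c["fx"],-(v-c["cy"])/c["fy"],-1]); o=T[:3,3]
    return o+d*(zp-o[2])/d[2]
def circ(P):
    A=np.c_[2*P[:,:2],np.ones(len(P))]; s=np.linalg.lstsq(A,(P[:,:2]**2).sum(1),rcond=None)[0]
    return s[:2],np.sqrt(s[2]+s[:2]@s[:2])
def sel(w,xy,r,z0,z1):
    m=(np.hypot(w[...,0]-xy[0],w[...,1]-xy[1])<r)&(w[...,2]>z0)&(w[...,2]<z1); return w[m],m
E
cat > m.py <<'E'
import pickle,numpy as np,cv2
from h import *
d=pickle.load(open("d0.pkl","rb")); W={n:cloud(d[n]) for n in("top","scene")}
c=d["top"]
g={"sleeve":ray(c,445,275,105),"well":ray(c,298,247,136),"holder":ray(c,205,279,85)}
bands={"sleeve":[(-3,3),(5,20),(98,112)],"well":[(12,25),(30,50),(130,145)],"holder":[(78,92),(110,200)]}
for k,p in g.items():
    print(k,p.round(1))
    for n,w in W.items():
        for b in bands[k]:
            P,m=sel(w,p,75,*b)
            if len(P)<4 or b[0]<0: continue
            r=cv2.minAreaRect(P[:,:2].astype(np.float32))
            cc,e=cv2.minEnclosingCircle(P[:,:2].astype(np.float32))
            print(n,b,len(P),"mean",P.mean(0).round(1),"rect",np.round(r[0],1),np.round(r[1],1),round(r[2],1),"circ",np.round(cc,1),round(e,1))
t=c["image"]; a=t[230:340,390:520]; b=t[220:310,165:335]; s=d["scene"]["image"]
f=lambda im,h:cv2.resize(im,(400,h),interpolation=cv2.INTER_CUBIC)
L=np.vstack([f(a,300),f(b,300)]); R=np.vstack([f(s[205:285,385:495],300),f(s[240:340,260:345][:, :],300)])
cv2.imwrite("pics/crop1.png",np.hstack([L,R]))
E
python3 m.py
```

```text
sleeve [ 501.5 -245.4  105. ]
top (5, 20) 224 mean [ 480.5 -231.     9.7] rect [ 499.6 -244.5] [146.2 130.7] 60.9 circ [ 501.8 -245.6] 74.2
top (98, 112) 189 mean [ 501.6 -247.3  103. ] rect [ 501.9 -247.5] [48.5 49.4] 41.3 circ [ 501.7 -247.6] 25.4
scene (5, 20) 199 mean [ 478.1 -225.6   10.9] rect [ 478.1 -225.9] [48.8 76.1] 50.3 circ [ 479.6 -228.2] 42.5
scene (98, 112) 126 mean [ 499.6 -243.7  101.4] rect [ 500.3 -244.1] [48.4 48.2] 65.9 circ [ 501.7 -245.4] 27.3
well [560.7 103.5 136. ]
top (12, 25) 1397 mean [549.5 104.9  18.6] rect [550.5 106.3] [ 90.2 128.1] 78.9 circ [556.  105.5] 70.9
top (30, 50) 27 mean [540.2 104.4  40.4] rect [558.3 101.7] [ 32.5 106.9] 60.8 circ [550.7  88.2] 53.4
top (130, 145) 90 mean [558.1 104.3 135.3] rect [558.9 104.7] [28.9 26.4] 1.4 circ [558.9 104. ] 15.0
scene (12, 25) 1163 mean [544.9 116.4  17.6] rect [550.8 108.7] [ 90.7 127.8] 79.2 circ [555.  108.1] 71.3
scene (30, 50) 135 mean [542.4 114.8  39.3] rect [533.5 110.1] [61.9 22.7] 1.6 circ [533.3 117.9] 30.9
scene (130, 145) 91 mean [556.6 108.1 133.6] rect [556.9 106. ] [27.2 28.2] 18.3 circ [557.1 106.2] 15.8
holder [487.8 329.7  85. ]
top (78, 92) 932 mean [491.6 333.4  85.5] rect [491.8 338.1] [70.9 91.9] 13.9 circ [491.8 338.7] 55.8
top (110, 200) 121 mean [485.7 354.7 160.6] rect [486.  357.3] [26.1 15.2] 16.2 circ [486.9 355.5] 13.4
scene (78, 92) 1500 mean [484.4 344.   84.2] rect [490.2 340. ] [73.7 92.9] 13.3 circ [489.4 339.8] 57.3
scene (110, 200) 504 mean [480.4 361.9 149.2] rect [483.4 360.7] [26.  14.6] 19.8 circ [483.7 359.8] 13.1
```

View pics/crop1.png

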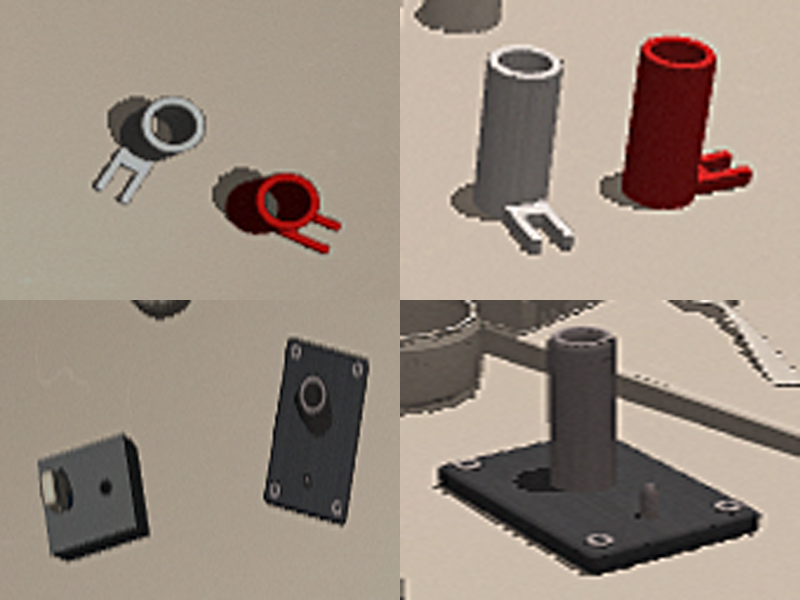

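The enlarged crop confirms the grey sleeve (top view, upper left), fork pointing towards -x/+y. The red one has its fork to the right. The well's pin is on its near side (scene crop, at 648,500). The probe head stands in the left hole of the holder.

```bash
cat >> h.py <<'E'
def R(yaw):
    c,s=np.cos(yaw),np.sin(yaw); return np.array([[c,s,0],[s,-c,0],[0,0,-1.]])
E
python3 - <<'E'
import pickle
from h import *
from workcell import *
d=pickle.load(open("d0.pkl","rb"))
S=np.array([501.7,-246.3]); B=np.array([559.5,105.5]); H=np.array([484.8,358.8])
for n in("top","scene"):
    w=cloud(d[n]); im=d[n]["image"].astype(int); red=im[...,2]>im[...,1]+40
    r=np.hypot(w[...,0]-S[0],w[...,1]-S[1])
    m=(r>38)&(r<72)&(w[...,2]>8)&(w[...,2]<16)&~red&(w[...,1]>-240)
    P=w[m]; 
    if len(P): q=P[:,:2].mean(0)-S; print(n,len(P),P.mean(0).round(1),np.degrees(np.arctan2(-q[1],-q[0])).round(1))
    P=w[red&(w[...,2]>98)&(w[...,2]<112)]; print("red",P.mean(0).round(1))
for a in range(-180,180,20):
    o=[]
    for xy,z in((S,100),(B,260),(H,200)):
        q=inverse_kinematics([*xy,z],R(np.radians(a))); o.append(None if q is None else np.round(q,2).tolist())
    print(a,o)
E
```

```text
top 61 [ 459.4 -220.2   11.2] -31.6
red [ 435.7 -333.9  104. ]
scene 42 [ 456.6 -219.4    9.4] -30.9
red [ 453.2 -329.4  101.4]
-180 [[0.82, 0.68, -0.67, 1.86, 0.57, 0.81, 1.43], [0.33, 0.53, -0.89, 1.69, 0.44, 1.14, 0.89], [0.01, 0.83, -1.24, 1.65, 0.82, 1.27, 0.17]]
-160 [[0.87, 0.7, -0.75, 1.86, 0.63, 0.84, 1.72], [0.4, 0.58, -1.02, 1.68, 0.53, 1.18, 1.17], [0.01, 0.84, -1.25, 1.65, 0.83, 1.28, 0.52]]
-140 [[1.15, 0.98, -1.28, 1.84, 1.03, 1.18, 1.77], [0.51, 0.7, -1.27, 1.68, 0.7, 1.3, 1.37], [-0.06, 0.74, -1.07, 1.66, 0.69, 1.18, 0.96]]
-120 [[-0.24, 0.83, 0.93, 1.91, -0.88, 0.87, -2.51], [0.51, 0.7, -1.27, 1.68, 0.7, 1.3, 1.72], [0.02, 0.85, -1.28, 1.65, 0.85, 1.3, 1.2]]
-100 [[-0.01, 0.66, 0.52, 1.9, -0.49, 0.7, -2.51], [0.51, 0.7, -1.27, 1.68, 0.7, 1.3, 2.07], [0.02, 0.85, -1.28, 1.65, 0.85, 1.3, 1.55]]
-80 [[0.14, 0.62, 0.3, 1.89, -0.28, 0.67, -2.36], [0.51, 0.7, -1.27, 1.68, 0.7, 1.3, 2.42], [0.02, 0.85, -1.28, 1.65, 0.85, 1.3, 1.9]]
-60 [[0.2, 0.61, 0.22, 1.89, -0.2, 0.66, -2.08], [-1.03, 0.73, 1.23, 1.75, -0.74, 1.21, -2.2], [0.02, 0.85, -1.28, 1.65, 0.85, 1.3, 2.25]]
-40 
[... 839 characters left out ...]

80 [[0.58, 0.61, -0.31, 1.87, 0.28, 0.7, -0.07], [0.19, 0.47, -0.67, 1.69, 0.32, 1.09, -0.75], [-0.11, 0.7, -0.98, 1.66, 0.63, 1.13, -1.43]]
100 [[0.63, 0.62, -0.38, 1.87, 0.33, 0.72, 0.23], [0.2, 0.47, -0.69, 1.69, 0.33, 1.1, -0.41], [0.0, 0.82, -1.23, 1.65, 0.81, 1.27, -1.22]]
120 [[0.68, 0.63, -0.46, 1.87, 0.39, 0.74, 0.52], [0.23, 0.49, -0.74, 1.69, 0.36, 1.11, -0.09], [0.0, 0.82, -1.23, 1.65, 0.81, 1.26, -0.87]]
140 [[0.73, 0.64, -0.54, 1.86, 0.46, 0.76, 0.82], [0.27, 0.5, -0.79, 1.69, 0.39, 1.12, 0.24], [0.01, 0.82, -1.23, 1.65, 0.81, 1.27, -0.52]]
160 [[0.78, 0.66, -0.6, 1.86, 0.52, 0.78, 1.12], [0.3, 0.51, -0.84, 1.69, 0.42, 1.13, 0.56], [0.01, 0.82, -1.23, 1.65, 0.81, 1.27, -0.17]]
```

```bash
python3 - <<'E'
import pickle
from h import *
from workcell import *
S=np.array([501.7,-246.3])
movep([*S,220],R(np.radians(56)))
c=camera("wrist"); pickle.dump(c,open("w1.pkl","wb")); cv2.imwrite("pics/w1.png",c["image"])
w=cloud(c); P,m=sel(w,S,45,100,112); print(len(P),P.mean(0).round(1),np.round(cv2.minAreaRect(P[:,:2].astype(np.float32)),1) if 0 else cv2.minEnclosingCircle(P[:,:2].astype(np.float32)))
r=np.hypot(w[...,0]-S[0],w[...,1]-S[1]); m=(r>38)&(r<72)&(w[...,2]>8)&(w[...,2]<16)&(w[...,1]>-240); P=w[m]
if len(P): q=P[:,:2].mean(0)-S; print(len(P),P.mean(0).round(1),np.degrees(np.arctan2(-q[1],-q[0])).round(1))
s=read_state(); print(s["time"],s["eef_pos"],s["ft_force"])
E
```

```text
2073 [ 501.4 -246.2  102.2] ((500.7181701660156, -247.0702667236328), 25.095182418823242)
498 [ 457.3 -220.1    9.4] -30.6
1.7917 [ 501.1781604  -247.64015492  219.9592816 ] [-0.09564844  0.21795632 -0.11884369]
```

View pics/w1.png

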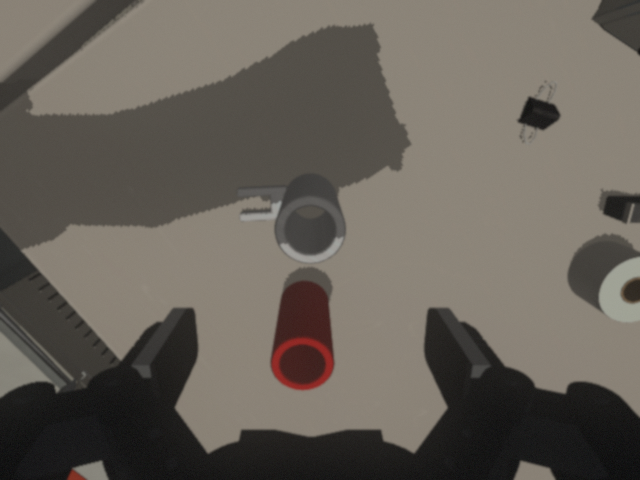

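```bash
python3 - <<'E'
import pickle
from h import *
from workcell import *
S=np.array([501.2,-246.6])
s=read_state();print(s["eef_pos"])
print(movel([*S,62],R(np.radians(56)),max_speed=120,guard=15))
s=read_state();print(s["eef_pos"],s["ft_force"])
clamp(); s=read_state();print(s["finger_gap"],s["gripper_force"],s["ft_force"])
movel([*S,235],max_speed=150); wait(.2)
s=read_state();print(s["time"],s["eef_pos"],s["tool_rot"],s["finger_gap"],s["ft_force"])
c=camera("wrist"); pickle.dump(c,open("w2.pkl","wb")); cv2.imwrite("pics/w2.png",c["image"])
E
```

```text
[ 501.1781604  -247.64015492  219.9592816 ]
False
[ 501.50874921 -246.75774712   62.60432072] [-0.41085712  0.64012115  0.18134061]
48.028531891916316 60.80868379765889 [-3.11193452  0.42955415  9.2369797 ]
5.1917 [ 501.00957682 -246.50579603  234.44753852] [[ 5.59149491e-01  8.29066438e-01 -8.29713284e-04]
 [ 8.29066844e-01 -5.59149355e-01  4.09603689e-04]
 [-1.24344976e-04 -9.16917468e-04 -9.99999572e-01]] 47.96473346911651 [ 0.47925199 -0.32194935 -1.56588852]
```

View pics/w2.png

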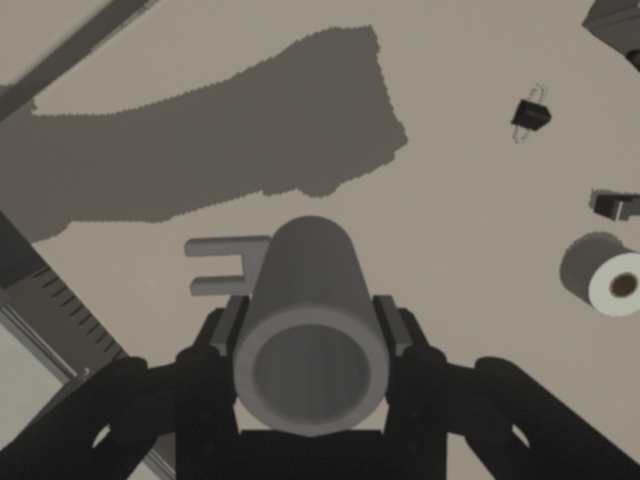

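The sleeve hangs in the fingers (ring at 310,370) with the fork to the left (185–270, 240–295). Next I measure how it sits in the hand, then carry it over the well.

```bash
cat > meas.py <<'E'
from h import *
def sleeve(c,tcp,Rt):
    w=(cloud(c)-tcp)@Rt   # tool coords
    z=-w[...,2]; im=c["image"]
    m=(np.abs(z-42)<5)&(np.hypot(w[...,0],w[...,1])<32)
    P=w[m]; cc,e=cv2.minEnclosingCircle(P[:,:2].astype(np.float32))
    # body surface lines: camera-facing side (max tool x) at several heights
    T=[]
    for h in range(-50,20,10):
        Q=w[(np.abs(z-h)<4)&(np.hypot(w[...,0],w[...,1])<34)&(w[...,0]>8)]
        if len(Q)>30: T.append((h,Q[np.abs(Q[:,1])<6][:,0].mean().round(1),len(Q)))
    F=w[(z>-58)&(z<-46)&(np.hypot(w[...,0],w[...,1])>40)&(np.hypot(w[...,0],w[...,1])<75)]
    q=F[:,:2].mean(0)-np.array(cc)
    return len(P),np.round(cc,1),round(e,1),P[:,2].mean().round(1),T,len(F),F.mean(0).round(1),np.degrees(np.arctan2(q[1],q[0])).round(2)
E
python3 - <<'E'
import pickle
from meas import *
from workcell import *
s=read_state(); print(sleeve(pickle.load(open("w2.pkl","rb")),s["eef_pos"],s["tool_rot"]))
E
```

```text
(10916, array([6.4, 0.1]), 30.5, np.float64(-39.6), [(-50, np.float64(23.8), 494), (-40, np.float64(23.9), 379), (-30, np.float64(23.8), 428), (-20, np.float64(23.9), 513), (-10, np.float64(23.9), 603), (0, np.float64(23.8), 719), (10, np.float64(23.8), 1267)], 1621, array([ -1.8, -52.3,  53.8]), np.float64(-98.8))
```

```bash
python3 - <<'E'
import pickle
from meas import *
from workcell import *
s=read_state(); c=pickle.load(open("w2.pkl","rb")); w=(cloud(c)-s["eef_pos"])@s["tool_rot"]
m=(np.abs(w[...,2]-50.6)<2.5)&(np.abs(w[...,1]+50)<25)&(np.abs(w[...,0])<25)&(np.hypot(w[...,0],w[...,1])>30)
print("fork rect",cv2.minAreaRect(w[m][:,:2].astype(np.float32)))
yaw=np.radians(76); t=np.array([558,104.5])-85*np.array([np.cos(yaw),np.sin(yaw)])
movep([501,-246,265],R(np.radians(56)))
movel([*t,265],R(yaw),max_speed=250); wait(.2)
c=camera("wrist"); pickle.dump(c,open("w3.pkl","wb")); cv2.imwrite("pics/w3.png",c["image"])
s=read_state();print(s["time"],s["eef_pos"],s["finger_gap"])
W=cloud(c)
for b,r in(((131,142),25),((14,22),90),((22,50),90)):
    P,m=sel(W,[558,104.5],r,*b)
    if b[0]==22: k=np.hypot(P[:,0]-558,P[:,1]-104.5)>30; P=P[k]
    if len(P): print(b,len(P),P.mean(0).round(1),cv2.minAreaRect(P[:,:2].astype(np.float32)))
E
```

```text
fork rect ((-2.092219352722168, -46.409141540527344), (39.091461181640625, 30.280174255371094), 87.419921875)
6.975 [537.43015785  21.2438051  265.02090399] 47.949106034014044
(131, 142) 1035 [558.1 105.5 134.1] ((558.4995727539062, 105.44905090332031), (28.146211624145508, 28.63010597229004), 75.89554595947266)
(14, 22) 11933 [547.8 108.7  17.6] ((548.2715454101562, 107.43585205078125), (89.81938934326172, 129.79122924804688), 79.00015258789062)
(22, 50) 105 [519.2 112.5  34.9] ((547.9441528320312, 106.82470703125), (75.7242660522461, 115.2936782836914), 79.64665985107422)
```

View pics/w3.png

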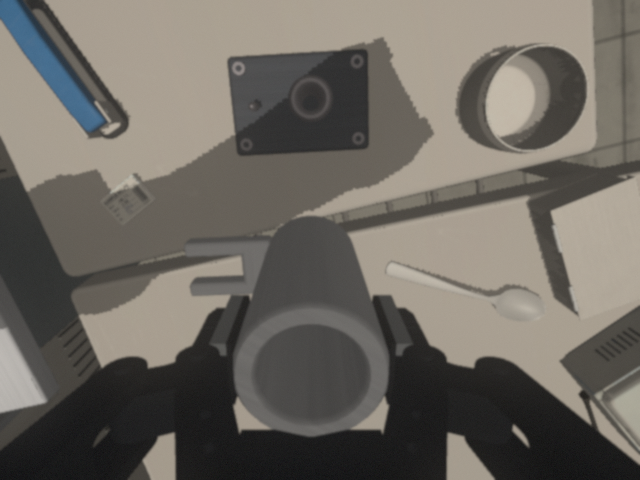

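The well is at (310,97) in the wrist view, pin to its left at (255,104), and the sleeve is still firmly held. Now a guarded lowering.

```bash
python3 - <<'E'
from h import *
from workcell import *
yaw=np.radians(77); t=np.array([558.4,106.1])
def st(l): s=read_state(); print(l,s["time"],s["eef_pos"].round(2),s["ft_force"].round(1),s["finger_gap"].round(1)); return s
movel([*t,265],R(yaw),max_speed=150); wait(.2); s=st("above")
e=t-s["eef_pos"][:2]; 
movel([*(t+e),207],max_speed=120); wait(.2); s=st("207")
g=movel([*(t+e),112],max_speed=60,guard=10); s=st(g)
if not g:
    g=movel([*(t+e),90],max_speed=40,guard=10); s=st(g)
E
```

```text
Traceback (most recent call last):
AttributeError: 'float' object has no attribute 'round'
```

```bash
cat >> h.py <<'E'
def st(l):
    from workcell import read_state
    s=read_state(); print(l,s["time"],np.round(s["eef_pos"],2),np.round(s["ft_force"],1),np.round(s["torque"],2),round(s["finger_gap"],1)); return s
E
python3 - <<'E'
from h import *
from workcell import *
t=np.array([558.4,106.1])
s=st("above")
e=t-np.array(s["eef_pos"][:2])
movel([*(t+e),207],max_speed=120); wait(.2); s=st("207")
g=movel([*(t+e),112],max_speed=60,guard=10); s=st(g)
if not g:
    g=movel([*(t+e),90],max_speed=40,guard=10); s=st(g)
E
```

```text
above 7.9 [558.4  105.05 265.07] [-0.2  0.  -1.9] [-0.02  0.03  0.  ] 48.0
207 8.7333 [558.75 107.2  207.74] [ 0.4 -0.5 -2.7] [ 0.02 -0.02 -0.04] 48.1
False 10.4667 [558.57 107.15 112.3 ] [ 0.3  0.2 -1.6] [-0.02  0.03  0.  ] 47.9
False 11.1667 [558.44 107.2   90.01] [ 0.1 -0.7 -1.7] [-0.05 -0.01 -0.01] 47.7
```

```bash
python3 - <<'E'
from h import *
from workcell import *
s=read_state(); p=s["eef_pos"]
g=movel([558.4,106.6,78],max_speed=20,guard=8); s=st(g); wait(.2); st("")
c=camera("scene"); cv2.imwrite("pics/s4.png",cv2.resize(c["image"][200:360,200:400],(800,640))[:600])
E
```

```text
True 11.6083 [558.53 106.82  82.55] [-1.5 -0.6  9.9] [-0.04  0.28 -0.01] 48.3
 11.8083 [558.54 106.82  82.55] [-1.6 -0.1  9.7] [-0.05  0.37  0.01] 47.9
```

View pics/s4.png

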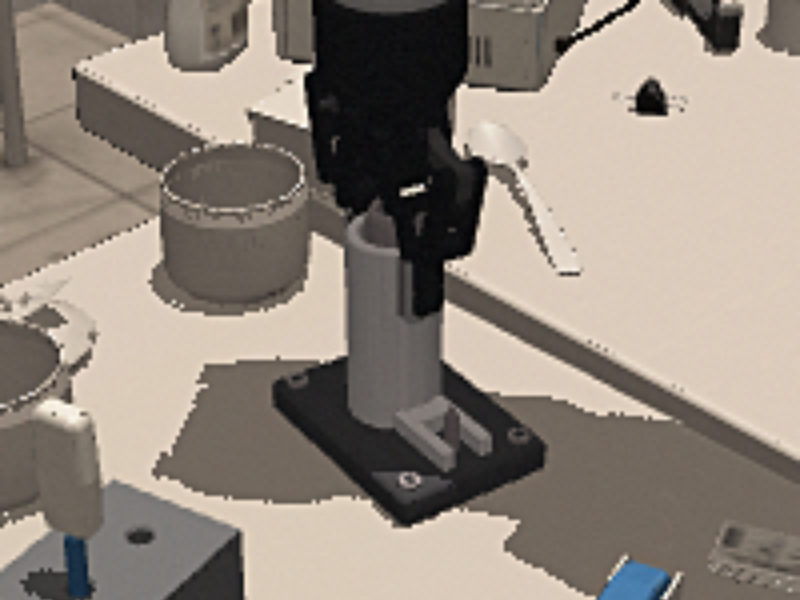

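The pin stands in the fork's slot at (450,430) and the sleeve is about flat on the base. I'll press a little more to confirm it is on the floor.

```bash
python3 - <<'E'
from h import *
from workcell import *
g=movel([558.4,106.3,78],max_speed=15,guard=15); s=st(g); wait(.1)
c=camera("wrist"); w=(cloud(c)); 
P,m=sel(w,[558.2,105.2],26,112,130); r=np.hypot(P[:,0]-558.2,P[:,1]-105.2); Q=P[(r>18)&(r<24)]; print(len(Q),np.percentile(Q[:,2],[10,50,90]))
P,m=sel(w,[558.2,105.2],16,130,142); print("rim",np.percentile(P[:,2],[10,50,90]) if len(P) else 0)
E
```

```text
True 12.0667 [558.55 106.85  82.51] [-4.1 -0.8 14.5] [-0.21  0.95  0.04] 48.0
5148 [121.77643706 122.50245126 123.17974472]
rim [130.77222674 133.57353057 135.70776624]
```

```bash
python3 - <<'E'
from h import *
from workcell import *
import pickle
open_gripper(); st("open")
movel([558.4,106.6,150],max_speed=100); movel([558.4,106.6,270],max_speed=200)
H=np.array([485,358.8]); 
movep([*H,250],R(np.radians(-163))); wait(.3); s=st("over")
c=camera("wrist"); pickle.dump((c,s),open("w5.pkl","wb")); cv2.imwrite("pics/w5.png",c["image"])
W=cloud(c)
for b in((168,185),(155,168),(140,155),(120,140)):
    P,m=sel(W,H,35,*b)
    if len(P)>5: print(b,len(P),P.mean(0).round(1),cv2.minAreaRect(P[:,:2].astype(np.float32)))
P,m=sel(W,H,90,80,90); print(len(P),cv2.minAreaRect(P[:,:2].astype(np.float32)))
E
```

```text
open 12.675 [558.37 106.81  81.93] [0.4 0.1 0.1] [-0.04  0.   -0.02] 85.2
over 15.8667 [485.2  358.49 250.04] [-0.2 -0.1 -0.3] [0. 0. 0.] 85.3
(168, 185) 858 [484.1 358.9 173.3] ((485.2037353515625, 359.3867492675781), (24.576566696166992, 14.013398170471191), 13.596879959106445)
(155, 168) 160 [474.3 356.3 161.7] ((478.9352722167969, 354.6690368652344), (10.707923889160156, 17.77958869934082), 50.084354400634766)
(140, 155) 134 [473.5 356.  148.6] ((480.9140319824219, 353.88330078125), (11.754229545593262, 21.719989776611328), 61.581024169921875)
(120, 140) 98 [474.3 355.7 130.7] ((482.41497802734375, 353.8248596191406), (12.008004188537598, 23.196157455444336), 64.81224060058594)
8310 ((490.61865234375, 339.07366943359375), (70.71906280517578, 89.76576232910156), 13.51603889465332)
```

View pics/w5.png

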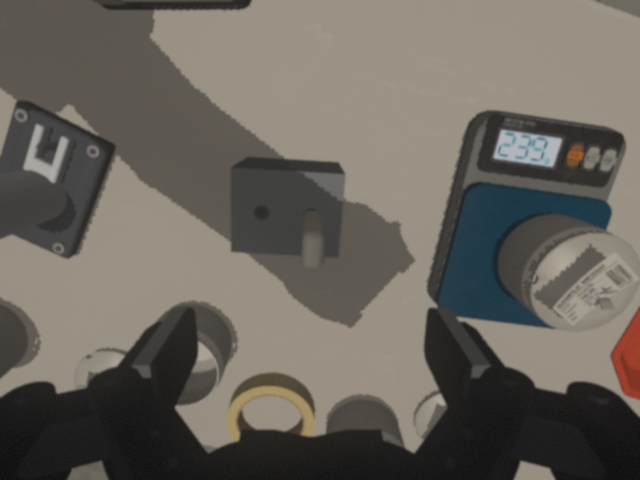

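The head is at (313,240), upright over the holder's right-hand hole, with the shielded well at left. Its long side is at 13.6°. I'll grip and lift.

```bash
python3 - <<'E'
from h import *
from workcell import *
import pickle
H=np.array([485.1,359.2]); R0=R(np.radians(-166.5))
g=movel([*H,132],R0,max_speed=120,guard=8); st(g)
clamp(); s=st("clamp")
g=movel([*np.array(s["eef_pos"])[:2],200],max_speed=80,guard=12); st(g)
movel([*H,295],max_speed=150); wait(.2); s=st("up")
c=camera("wrist"); c2=camera("scene"); pickle.dump((c,c2,s),open("w6.pkl","wb"))
a=cv2.resize(c["image"],(400,300)); b=cv2.resize(c2["image"][150:390,100:420],(400,300)); cv2.imwrite("pics/w6.png",np.hstack([a,b]))
E
```

```text
False 17.05 [485.35 359.51 132.7 ] [ 0.6  0.4 -1.1] [0.01 0.01 0.06] 85.5
clamp 17.7 [485.27 359.02 132.17] [ 0.  -0.6  4.4] [-0.68 -0.07  0.02] 13.5
False 18.7 [485.15 358.85 199.54] [-0.2 -0.1  0.2] [-0.04  0.01 -0.02] 12.9
up 19.6833 [484.93 359.   294.17] [-0.1 -0.2 -1.6] [ 0.05 -0.02 -0.01] 13.1
```

View pics/w6.png

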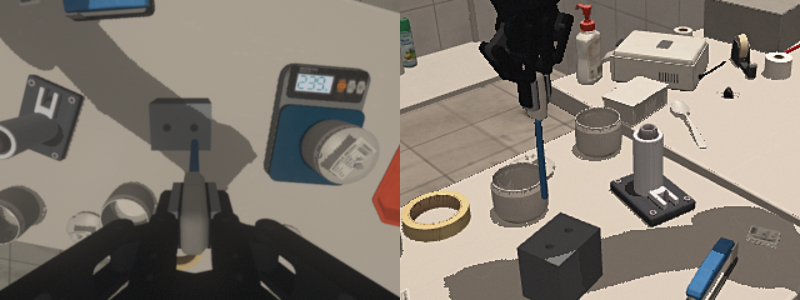

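The probe is gripped and clear of the holder (stem tip near (545,195) in the right half). Next I measure the stem in the tool frame.

```bash
python3 - <<'E'
from h import *
import pickle
c,c2,s=pickle.load(open("w6.pkl","rb")); tcp=np.array(s["eef_pos"]);Rt=np.array(s["tool_rot"])
for n,k in(("wrist",c),("scene",c2)):
    im=k["image"].astype(int); w=(cloud(k)-tcp)@Rt
    m=(im[...,0]>im[...,2]+15)&(np.hypot(w[...,0],w[...,1])<30)&(w[...,2]>0)
    cam=(k["cam_to_world"][:3,3]-tcp)@Rt
    P=w[m]; print(n,len(P),P[:,2].min().round(1),P[:,2].max().round(1))
    for z in range(20,140,15):
        Q=P[np.abs(P[:,2]-z)<7]
        if len(Q)<5: continue
        q=np.median(Q,0); v=q-cam; v[2]=0; v/=np.linalg.norm(v)
        print(z,len(Q),(q+v*3.7)[:2].round(2))
E
```

```text
wrist 534 33.9 126.1
35 66 [-0.47 -0.69]
50 111 [-0.5  -0.16]
65 92 [-0.58 -0.13]
80 75 [-0.49 -0.12]
95 65 [-0.57 -0.1 ]
110 57 [-0.55 -0.07]
125 26 [-0.64 -0.07]
scene 328 19.3 130.1
20 25 [-0.9  -0.45]
35 46 [-0.61  0.43]
50 44 [-1.02  0.34]
65 38 [-0.63  0.32]
80 42 [-1.03  0.41]
95 43 [-0.84  0.25]
110 42 [-1.03  0.61]
125 31 [-0.81  0.36]
```

```bash
python3 - <<'E'
from h import *
from workcell import *
t=np.array([557.6,105.1])
movel([*t,295],max_speed=150); wait(.2); s=st("over")
e=t-np.array(s["eef_pos"][:2])
g=movel([*(t+e),274],max_speed=80,guard=6); st(g)
c=camera("scene"); cv2.imwrite("pics/s7.png",cv2.resize(c["image"][150:310,200:400],(750,600)))
for z,v in((250,40),(170,70),(158,40)):
    if g: break
    g=movel([*(t+e),z],max_speed=v,guard=6); st(g)
E
```

```text
over 21.8917 [557.5  105.46 295.01] [0.7 0.6 0.5] [0.03 0.01 0.02] 13.1
False 22.3083 [557.5  104.72 273.46] [ 0.8 -0.1  0.1] [0.01 0.02 0.02] 13.0
False 23.1083 [557.77 104.81 250.12] [-0.7  0.3 -0.8] [ 0.02 -0.02  0.03] 13.3
False 24.4 [557.9  104.82 170.4 ] [-1.   0.6 -0.4] [ 0.    0.02 -0.03] 13.4
False 24.85 [557.6  104.78 157.79] [ 0.4 -1.1 -1.2] [ 0.03 -0.06  0.06] 13.3
```

```bash
python3 - <<'E'
from h import *
from workcell import *
g=movel([557.6,104.8,147],max_speed=15,guard=6); s=st(g); wait(.2); st("")
c=camera("scene"); cv2.imwrite("pics/s8.png",cv2.resize(c["image"][170:330,210:410],(750,600)))
E
```

```text
True 25.3833 [557.83 104.82 150.61] [-1.2 -0.2  8.7] [-0.18  0.05 -0.01] 13.1
 25.5833 [557.8  104.82 150.66] [-0.8 -0.9  8. ] [-0.16  0.04 -0.07] 13.4
```

View pics/s8.png

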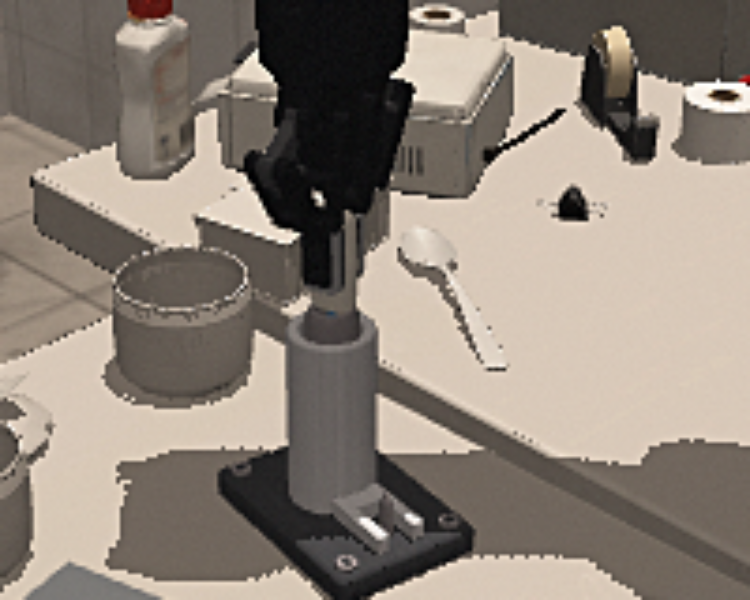

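The probe is bottomed at the expected height, its head at the rim (335,315), with the sleeve seated below. I'll release and retreat, then check.

```bash
python3 - <<'E'
from h import *
from workcell import *
open_gripper(); st("open")
movel([557.6,104.8,260],max_speed=120); movel([470,20,300],max_speed=200); wait(.5); st("end")
c=camera("scene"); cv2.imwrite("pics/s9.png",cv2.resize(c["image"][190:350,190:390],(750,600)))
w=cloud(c); P,m=sel(w,[558,105],25,160,230); print("head top",P[:,2].max().round(1),P[:,:2].mean(0).round(1))
E
```

```text
open 26.325 [557.46 104.65 150.31] [-0.2  0.1 -0.3] [-0.03 -0.07  0.02] 85.6
end 28.6833 [470.03  20.18 299.91] [0.  0.6 0.2] [-0.01  0.02  0.  ] 85.2
head top 195.2 [552.9 110.5]
```

View pics/s9.png

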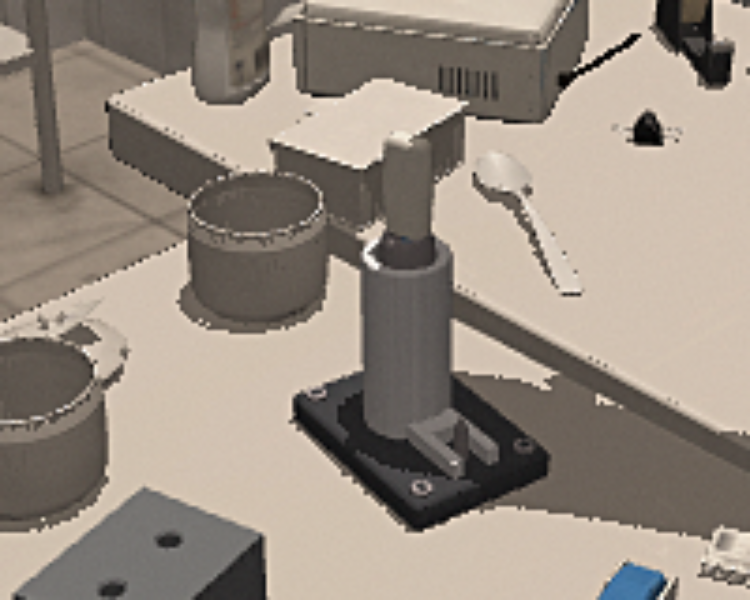

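The sleeve is flat with the pin in the slot (460,435). The probe stands fully in with its head at the rim (408,240), and the jars look undisturbed.

```bash
python3 -c "
from workcell import *
print(finish_job())"
```

```text
the job is handed in; nothing more can be done
None
```

The sleeve is seated flat over the tube with its fork straddling the pin, the thermometer is fully down in the well with its head at the rim, both are released, the jars were not touched, and I handed the job in at about 29 s (no verdict was returned).

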